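Make up the tin crate and hold the sample board in the colour reader

ROBOT

A 7-joint arm with a two-finger parallel gripper is mounted at the origin on the work surface. World frame = base frame: x ahead of the robot, y to its left, z up, the work surface at z = 0. Lengths are in mm, angles in rad, forces in N, time in s.
With the tool pointing down it reaches from about 400 to 875 mm from the base axis. Payload 4.4 kg.
Tool frame: the origin (TCP) lies midway between the tips of the shut fingers; the grasp point (between the pads) lies ctrl.grip_depth behind it (ctrl.grip_depth is the distance from the TCP to the grasp point, in mm); z points along the fingers, y is the line along which they close (so a half turn about z gives the same grasp; the last joint's range is limited). The gripper opens to 85 mm and grips with 20 to 120 N. Pads are 22 mm wide; open, the fingers measure 114 mm over their backs; the gripper's body (76 mm by 85 mm) begins 54 mm behind the grasp point. The pads swing forward as they close: fully open they stand 13 mm farther back than shut.
Start: joints at [-1.309, 0.628, 0.038, 1.517, -0.027, 0.996, -0.02], TCP at [209.251, 615.412, 231.313] pointing down, gripper open.
Joint ranges: [-3.06, 3.06], [-0.37, 2.12], [-1.25, 1.32], [0.18, 2.47], [-1.1, 4.24], [0.23, 1.98], [-2.94, 2.94]. Speed limits (rad/s): [2.57, 2.57, 3.14, 3.14, 3.14, 3.14, 3.14].

INTERFACE

Orientations are given as [roll, pitch, yaw] about the fixed x, y, z axes, in that order (R = Rz(yaw) Ry(pitch) Rx(roll)).
In Python, from cell import ctrl gives the robot as it stands.
- The arm moves only by the tool carry_out, never from a script. Its argument "deltas" is one flat list of numbers, 7 for each row, row after row: the turn, a rotation vector about the tool's x, y, z in degrees, then the shift along the tool's x, y, z in m, then the closure, from -1 (fully open) to 1 (shut). In form: [wx, wy, wz, dx, dy, dz, claw, wx, wy, wz, dx, dy, dz, claw, ...]. A call has 1 to 12 rows; each row shifts and turns the commanded pose from where the row before left it, along the tool's axes as they then stand; what a row does not reach is not made up. A row lasts 1/8 s, in which the tool goes at most 62.5 mm and 10.7 degrees, less where a joint would pass 70% of its speed; a pose out of reach is approached as far as the arm can. A call with a gripper value outside its range is refused whole. The fingers move at their own pace and stop on an object; the grip force is fixed at half the most. Time passes only in rows, so rows that do not move let the fingers close. It gives the time, the measured TCP pose, the force, the opening and the grip force at its end, in the units of the state.
- ctrl.read_state(): the state, without advancing time (a new reading comes with each control period).
- ctrl.get_image(name): name is "scene" or "top" or "wrist"; returns the picture (480x640x3 uint8, red, green, blue); there is no depth.
- ctrl.calibration(name): a dict with "mtx" (3x3 intrinsics, pixels), "R" (3x3) and "t" (3): a world point X has camera coordinates R X + t. Camera axes: x right, y down, z forward; pixel columns grow to the right and rows downward; lengths in mm; the calibration is good to about 2 mm. The wrist camera is an equidistant fisheye: a pixel r from the principal point sees the ray r / f radians off the axis. A picture is of the moment at which its call begins: read the wrist's pose just before it. calibration takes no time and is no camera call; for the wrist camera it gives the pose at the moment of the call.
- ctrl.finish_job(): hands the job in; it is judged then, once.
The state is a dict: "clock": time; "qpos": joint angles; "qd": joint speeds; "tau": joint torques, N m; "eef_pos": TCP position; "tool_rot": TCP orientation; "force": force on the tool from outside, world axes, zero at the start; "torque": the same for the moment, N m; "width": finger opening in mm; "gripper_force": force on a finger pad.
Only numpy, scipy, OpenCV 4.12 (cv2) and the standard library are available. Lean on these libraries where they do the work, as an engineer would, in place of code of your own. Each camera call takes 0.05 s, during which the arm holds its last target. There are 200 camera calls.

TASK

Set up this customer's colour match: set the two loose paint tins down upright in the crate's two free cells, one in each, without dropping them. Then take the customer's sample board (the tall, narrow one) out of the stand, pass it upright, foot end first, down through the slot in the colour reader's top and press it fully home against the sprung foot; the foot pushes it back up if you let go, so finish while still gripping the board and holding it down at the bottom. Leave the tin already in the crate, the two other boards and the glass jar as they are.

Things in the scene. Friction and masses are not known exactly. Their poses are not given: they have to be found in the camera images.
- tin_a: loose lever-lid paint tin, plain steel, 56 mm diameter, 80 mm tall, 0.2 to 0.3 kg, standing on the table beyond the crate in a row along world y with tin_b and the jar, in any order, at least 20 mm apart; origin at the centre of its underside, z up
- tin_b: second loose paint tin, the same as tin_a
- tin_c: third tin of the same kind, already standing in the crate's end cell 0; origin at the centre of its underside. To be left where it is
- jar: small glass jar with a brass screw cap, 54 mm diameter, 62 mm tall, standing in the row with the tins; origin at the centre of its underside. To be left alone
- crate: low plywood tin crate fixed to the table, 78 mm (x) by 222 mm (y), three cells in a row along its own y; walls 6 mm thick and 40 mm high above the table, cells 66 mm square inside, floor 8 mm above the table; origin at the centre of its underside
- cell0 (a point): centre of the floor of the crate's -y end cell, which tin_c occupies
- cell1 (a point): centre of the floor of the crate's middle cell (free); 8 mm above the table
- cell2 (a point): centre of the floor of the crate's +y end cell (free); 8 mm above the table
- stand: oak sample stand fixed to the table, 200 mm (x) by 90 mm (y) by 35 mm tall, with three grooves along its own y at x = -70, 0 and +70 mm, each 11 mm wide with its floor 12 mm above the table; one board, thickness along the stand's x, stands upright in each groove, in any order; origin at the centre of its underside
- sample: the customer's sample board, the tallest and narrowest of the three: 8 mm thick (its x), 46 mm wide (its y), 140 mm tall (its z), about 45 g, bare wood with paint on its lower part; origin at the centre of its lower (foot) end. It can be gripped across its thickness near the top
- sample_top (a point): centre of the top edge of the customer's sample board, 140 mm above its foot end
- board_wide: another board in the stand, 8 mm thick (x), 78 mm wide (y), 100 mm tall; origin at the centre of its lower end. To be left alone
- board_broad: another board in the stand, 8 mm thick (x), 66 mm wide (y), 110 mm tall; origin at the centre of its lower end. To be left alone
- reader: colour reader, a white bench instrument fixed to the table, about 150 mm (x) by 130 mm (y), 110 mm tall, with a lower sloping panel on its -x side; in its top a metal throat 44 by 82 mm with a vertical slot 10 mm (x) by 48 mm (y), 2 mm more than the sample board each way, its mouth chamfered 3 mm all round; origin at the centre of its underside
- slot (a point): centre of the slot's mouth on top of the reader, 118 mm above the table; axes as the reader's (x across the slot's 10 mm, y along its 48 mm, z up)
- reader_foot (a joint): sprung sample foot at the bottom of the slot, in m: 0 = up (its top 73 mm below the slot's mouth, 45 mm above the table), 0.010 = fully down against its stop (fully home: the board's foot end 83 mm below the mouth). The spring pushes up with 3 N at 0 and 6 N at 0.010
Not all that is in view belongs to the job. What is shaped like the sample but pink is not meant. Leave any red look-alike of the tin_a alone.

How it is judged (in metres and radians):
On the way, in this order (a step that is already met when the one before it is completed fails the run):
1. both loose tins stand upright in the two free cells, one in each, let go (((horizontal distance between tin_a and cell1 below 0.01 m and z of each of tin_a, tin_b in the frame of crate below 0.012 m and angle between each of tin_a, tin_b's own z axis and vertical below 0.1 rad and horizontal distance between tin_b and cell2 below 0.01 m) or (horizontal distance between tin_a and cell2 below 0.01 m and z of each of tin_a, tin_b in the frame of crate below 0.012 m and angle between each of tin_a, tin_b's own z axis and vertical below 0.1 rad and horizontal distance between tin_b and cell1 below 0.01 m)) and contact force between each of the arm, the fingers and tin_a below 0.1 N and linear speed of each of tin_a, tin_b below 0.02 m/s and contact force between each of the arm, the fingers and tin_b below 0.1 N), for 0.2 s.
2. the sample board's foot end is through the slot's mouth, at least 20 mm down inside (horizontal distance between sample and slot below 0.004 m and angle between sample's own z axis and vertical below 0.1 rad and z of sample in the frame of slot below -0.02 m), for 0.1 s.
At the end, for the whole second after the job is handed in: Still gripped (finger contact over 15 N), the board stands upright in the slot, foot end within 4 mm of its axis, sprung foot pressed at least 7 of 10 mm. The two tins stand released on the floor of the two free cells, one each, within 10 mm of centre, 0.1 rad of upright; tin_c still in cell 0 (all of step 1 and horizontal distance between tin_c and cell0 below 0.01 m and z of tin_c in the frame of crate below 0.012 m and angle between each of tin_c, sample's own z axis and vertical below 0.1 rad and horizontal distance between sample and slot below 0.004 m and angle between the x axis of sample and the x axis of reader, either way round below 0.12 rad and value of joint reader_foot above 0.007 m and contact force between the fingers and sample above 15 N and linear speed of sample below 0.01 m/s and z of sample in the frame of slot below -0.078 m); the arm keeps its last pose, push and grip.
It fails at once if the tin already in the crate is moved by more than 25 mm or tipped over (distance of tin_c from where it was at the start of the episode above 0.025 m or angle between tin_c's own z axis and vertical above 0.4 rad).
It fails at once if the glass jar is moved by more than 25 mm or tipped over (distance of jar from where it was at the start of the episode above 0.025 m or angle between jar's own z axis and vertical above 0.4 rad).
It fails at once if one of the two other boards is moved by more than 25 mm or tipped over (distance of any of board_wide, board_broad from where it was at the start of the episode above 0.025 m or angle between any of board_wide, board_broad's own z axis and vertical above 0.4 rad).
It fails at once if a loose tin is dropped (falls untouched faster than 0.6 m/s, from about 20 mm or more) ((linear speed of tin_a above 0.6 m/s and contact force between the fingers and tin_a below 0.05 N) or (linear speed of tin_b above 0.6 m/s and contact force between the fingers and tin_b below 0.05 N)).
It also fails if it takes over 67 s, if anything falls off the work surface, if the arm or the gripper's body presses on something with over 40 N, if the wrist force passes 120 N, or if a joint passes its speed limit or range.

## Working session

There is one attempt and no reset: what is moved stays moved. The work goes in short steps, Python scripts to look and compute and a tool call to move; the robot and the scene stay as the last step left them, time stands still between calls to the robot, and variables do not carry over. Pictures are saved under pics/ and viewed, at most 10 in all, crops included, and the job is handed in when it is done.

Besides the shell and the picture viewer there is one more tool, called after "Emit:" in YAML: its name, and indented under it one key for each argument. carry_out: Moves the arm, as the interface text tells. Its arguments: {"type":"object","properties":{"deltas":{"type":"array"}},"required":["deltas"]}

```bash
mkdir -p pics
python3 - <<'E'
from cell import ctrl
import cv2,numpy as np
for n in("scene","top"):
    im=ctrl.get_image(n); cv2.imwrite(f"pics/{n}.png",im[:,:,::-1])
    c=ctrl.calibration(n); print(n,np.round(c["mtx"],1).tolist(),np.round(c["R"],3).tolist(),np.round(c["t"],1))
s=ctrl.read_state(); print(s,ctrl.grip_depth)
E
```

```text
scene [[573.5, 0.0, 313.7], [0.0, 573.5, 237.3], [0.0, 0.0, 1.0]] [[-0.076, 0.997, 0.007], [0.838, 0.068, -0.541], [-0.54, -0.035, -0.841]] [  33.5 -344.3 1452.1]
top [[623.2, 0.0, 320.2], [0.0, 623.2, 245.0], [0.0, 0.0, 1.0]] [[-0.016, -1.0, -0.01], [-0.986, 0.017, -0.163], [0.163, 0.008, -0.987]] [  23.5  529.4 1244. ]
{'clock': 0.1, 'qpos': array([-1.30880962,  0.62925119,  0.03846029,  1.51829119, -0.02701076,
        0.9962553 , -0.01998685]), 'qd': array([-0.00108765, -0.00210082,  0.00042711, -0.00313257,  0.00018262,
       -0.00237771, -0.00034141]), 'tau': array([ 3.90917950e-03, -5.64519238e+01,  1.23085320e+00, -1.93969363e+01,
        1.13817374e-02,  5.49928940e-03, -2.48993751e-05]), 'eef_pos': array([209.06399082, 614.8723971 , 230.4754701 ]), 'tool_rot': array([-3.13990604e+00,  1.71102238e-05,  2.81380016e+00]), 'force': array([-0.3238597 , -0.40128733, -0.2091953 ]), 'torque': array([ 0.00652322,  0.0238963 , -0.03504242]), 'gripper_force': 0.0, 'width': 85.375881954343} 18.700000000000003
```

View pics/scene.png

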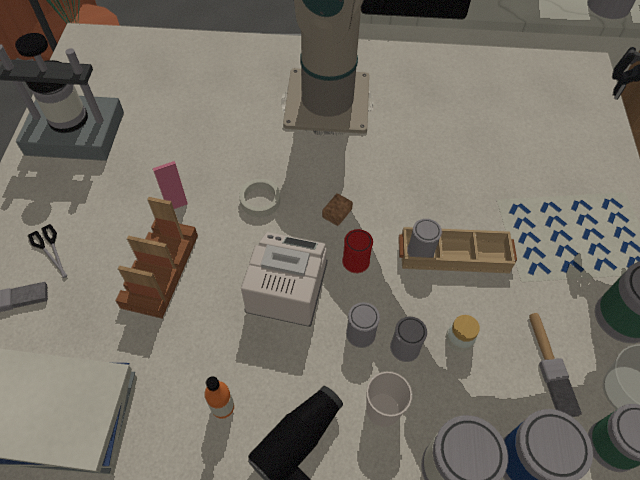

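View pics/top.png

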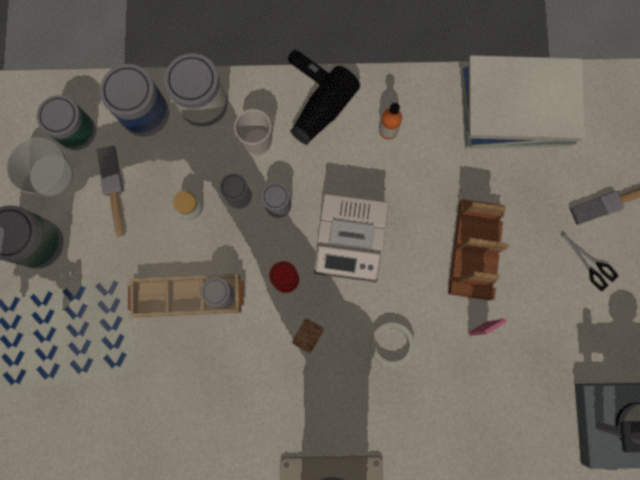

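Scene view: the tins are at (363,322) and (409,337), the jar (brass cap) at (466,330) and the crate at (458,248) with tin_c at (425,235). The reader slot is at (285,258). The boards are at (163,215), (150,255) and (137,280). The look-alikes are red at (357,250) and pink at (170,185). Next I'll enlarge these to confirm which is which.

Run:
```python
import cv2,numpy as np
s=cv2.imread("pics/scene.png");t=cv2.imread("pics/top.png")
def crop(im,x,y,w,h,k):
    c=cv2.resize(im[y:y+h,x:x+w],None,fx=k,fy=k,interpolation=cv2.INTER_CUBIC)
    return np.clip(c.astype(float)*1.4,0,255).astype(np.uint8)
# tiles 400x300
A=crop(s,100,180,133,150,3)[:, :400]; B=crop(t,430,185,100,130,4)
C=crop(s,330,210,200,150,4)
o=np.zeros((600,800,3),np.uint8)
o[:450,:399]=A; o[:520,400:]=B
cv2.imwrite("pics/c1.png",o); cv2.imwrite("pics/c2.png",C)
```

```text
(no output)
```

View pics/c1.png

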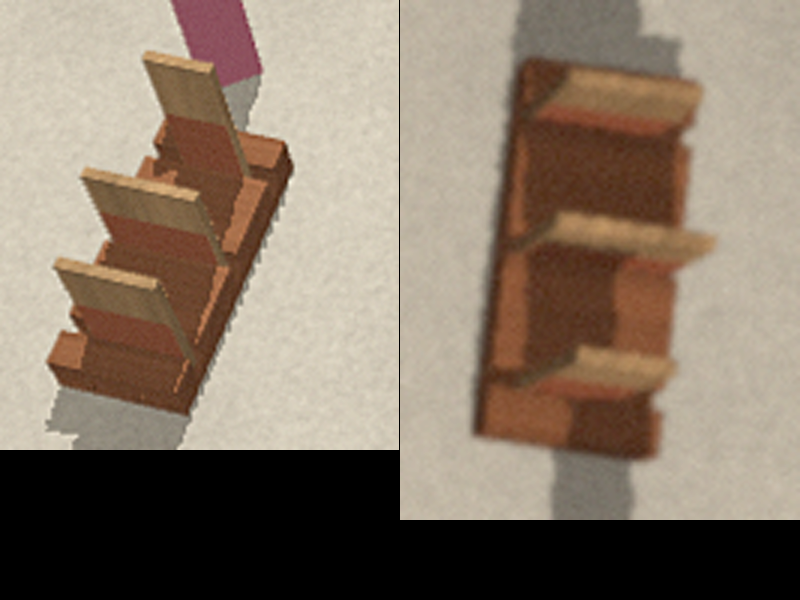

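View pics/c2.png

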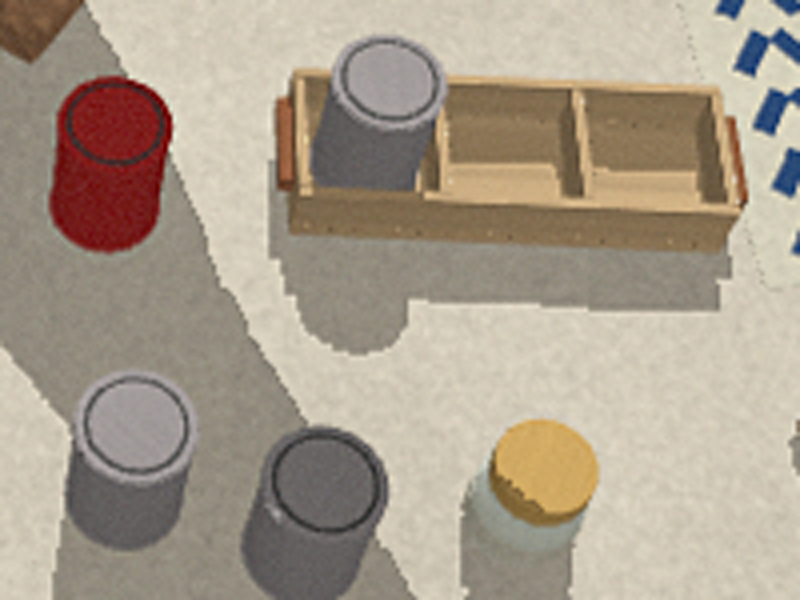

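The crops settle it. The sample is the board nearest the robot, narrow and tall, with its top edge near scene px (160,200). The other two boards are wider and shorter, and the pink one is the decoy. The loose tins are the two steel ones at scene px (363.6,316) and (411,330), and the red can is the decoy. Next I'll compute positions.

```bash
cat > h.py <<'E'
from cell import ctrl
import cv2,numpy as np
def ray(n,px,z,c=None):
    c=c or ctrl.calibration(n); K,R,t=c["mtx"],c["R"],c["t"]; px=np.atleast_2d(np.array(px,float))
    v=np.c_[(px[:,0]-K[0,2])/K[0,0],(px[:,1]-K[1,2])/K[1,1],np.ones(len(px))]
    if n=="wrist":
        r=np.hypot(v[:,0],v[:,1])+1e-12; v=np.c_[v[:,:2]/r[:,None]*np.sin(r)[:,None],np.cos(r)]
    o=-R.T@t; d=v@R
    return (o+d*((z-o[2])/d[:,2])[:,None])[:,:2]
def st():
    s=ctrl.read_state(); print(round(s["clock"],2),np.round(s["eef_pos"],1),np.round(np.degrees(s["tool_rot"]),2),np.round(s["force"],1),round(s["width"],1),round(s["gripper_force"],1),np.round(s["qpos"],2))
E
python3 - <<'E'
from h import *
q=lambda *p,k=4,o=(330,210):[((a+.5)/k-.5+o[0],(b+.5)/k-.5+o[1]) for a,b in p]
R=lambda *a:print(a[0],np.round(ray(*a[1:]),1).tolist())
R("tins","scene",q((136,426),(325,482)),80)
R("tins top","top",[(276,195),(235,185)],80)
R("jar","scene",q((546,466)),62)
R("tinc","scene",q((388,80)),88)
R("crate top corners","scene",q((293,72),(720,89),(740,212),(292,190)),40)
b=lambda *p:q(*p,k=3,o=(100,180))
R("sample top","scene",b((147,52),(212,64),(214,70),(146,60)),152)
B=lambda *p:q(*[(x-400,y) for x,y in p],k=4,o=(430,185))
R("sample top T","top",B((580,349),(675,361)),152)
R("b2 T","top",B((560,215),(715,236)),117)
R("b3 T","top",B((575,70),(700,86)),117)
R("stand T","top",B((522,60),(690,150),(475,435),(655,458)),35)
R("slot","scene",[(284,258)],118); R("slot","top",[(351,235)],118)
R("red","scene",[(358,238)],80)
E
```

```text
tins [[624.9, 104.9], [645.7, 190.3]]
tins top [[628.5, 102.7], [651.0, 186.4]]
jar [[621.5, 294.6]]
tinc [[431.2, 223.5]]
crate top corners [[397.5, 183.3], [390.2, 405.0], [464.2, 407.0], [469.5, 182.3]]
sample top [[442.6, -317.3], [448.6, -274.1], [453.1, -271.8], [448.9, -316.4]]
sample top T [[455.9, -274.4], [449.5, -318.4]]
b2 T [[525.6, -276.8], [514.0, -351.2]]
b3 T [[597.7, -288.1], [588.6, -348.7]]
stand T [[622.7, -280.7], [573.0, -365.6], [426.2, -246.4], [412.9, -337.6]]
slot [[536.6, -48.6]]
slot [[536.2, -46.3]]
red [[456.8, 88.8]]
```

Emit:
carry_out:
  deltas: [0,0,10.2,0,0,-0.01,-1,0,0,10.2,0,0,-0.01,-1,0,0,10.2,0,0,-0.01,-1,0,0,10.2,0,0,-0.01,-1,0,0,10.2,0,0,-0.01,-1,0,0,10.2,0,0,-0.01,-1,0,0,10,0,0,-0.01,-1]

```text
clock: 0.98
eef_pos: [209.0, 615.1, 301.1]
tool_rot: [-3.141, 0.001, 1.565]
force: [0.1, 0.3, -0.2]
width: 85.3
gripper_force: 0.0
```

Emit:
carry_out:
  deltas: [0,0,0,-0.045,0.031,0,-1,0,0,0,-0.045,0.031,0,-1,0,0,0,-0.045,0.031,0,-1,0,0,0,-0.045,0.031,0,-1,0,0,0,-0.045,0.031,0,-1,0,0,0,-0.045,0.031,0,-1,0,0,0,-0.045,0.031,0,-1,0,0,0,0,0,0,-1]

```text
clock: 1.98
eef_pos: [429.1, 295.5, 301.6]
tool_rot: [3.14, 0.002, 1.562]
force: [-0.6, -0.1, 0.0]
width: 85.4
gripper_force: 0.0
```

Run:
```python
from h import *
st(); np.save("w1.npy",ctrl.calibration("wrist"),allow_pickle=True)
im=ctrl.get_image("wrist"); cv2.imwrite("pics/w1.png",im[:,:,::-1]); st()
c=ctrl.calibration("wrist");print(c)
```

```text
1.98 [429.1 295.5 301.6] [1.7992e+02 1.1000e-01 8.9500e+01] [-0.6 -0.1  0. ] 85.4 0.0 [-0.98  0.39  0.45  1.79 -0.2   1.01 -0.46]
2.02 [427.4 298.4 301.3] [-1.7999e+02  3.0000e-02  8.9740e+01] [ 0.   1.7 -1.1] 85.6 0.0 [-0.98  0.39  0.45  1.79 -0.2   1.01 -0.46]
{'mtx': array([[371.64829954,   0.        , 326.35980984],
       [  0.        , 371.64829954, 238.67859673],
       [  0.        ,   0.        ,   1.        ]]), 'R': array([[ 9.99988433e-01, -4.80435210e-03,  2.27550225e-04],
       [-4.68662613e-03, -9.62665675e-01,  2.70652608e-01],
       [-1.08125563e-03, -2.70650544e-01, -9.62677056e-01]]), 't': array([-425.91439227,  234.67514418,  526.36235199])}
```

View pics/w1.png

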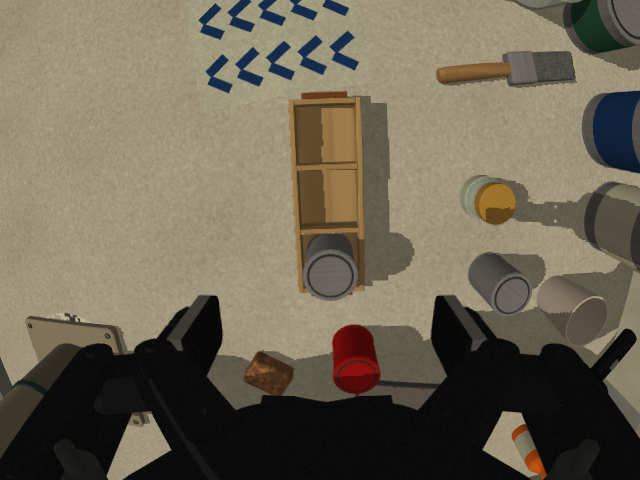

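The wrist view shows the crate top running from (290,99)/(361,96) to about (303,291)/(364,291), with dividers at rows 166 and 232. A steel tin top is at (513,294), the jar cap at (496,203), the red decoy at (356,370) and tin_c's top at (330,275).

Run:
```python
from h import *
c=np.load("w1.npy",allow_pickle=True).item()
for n,p,z in [("crate",[(290,99),(361,96),(364,291),(303,291)],40),("div",[(329,166),(331.5,232)],40),("tinc",[(330.5,275)],88),("tin",[(513,294)],80),("jar",[(496,203)],62)]:
    print(n,np.round(ray("wrist",p,z,c),1).tolist(),np.round(ray("wrist",p,z),1).tolist())
for i in range(4): st()
```

```text
crate [[391.6, 404.9], [467.5, 407.5], [473.2, 184.4], [400.8, 185.3]] [[389.0, 408.2], [464.9, 411.1], [471.5, 188.3], [399.2, 188.8]]
div [[432.7, 331.2], [434.9, 257.2]] [[430.4, 334.6], [432.9, 260.7]]
tinc [[433.0, 224.3]] [[431.2, 227.8]]
tin [[648.1, 191.0]] [[646.0, 195.7]]
jar [[619.4, 295.4]] [[617.0, 299.6]]
2.02 [427.4 298.4 301.3] [-1.7999e+02  3.0000e-02  8.9740e+01] [ 0.   1.7 -1.1] 85.6 0.0 [-0.98  0.39  0.45  1.79 -0.2   1.01 -0.46]
2.02 [427.4 298.4 301.3] [-1.7999e+02  3.0000e-02  8.9740e+01] [ 0.   1.7 -1.1] 85.6 0.0 [-0.98  0.39  0.45  1.79 -0.2   1.01 -0.46]
2.02 [427.4 298.4 301.3] [-1.7999e+02  3.0000e-02  8.9740e+01] [ 0.   1.7 -1.1] 85.6 0.0 [-0.98  0.39  0.45  1.79 -0.2   1.01 -0.46]
2.02 [427.4 298.4 301.3] [-1.7999e+02  3.0000e-02  8.9740e+01] [ 0.   1.7 -1.1] 85.6 0.0 [-0.98  0.39  0.45  1.79 -0.2   1.01 -0.46]
```

Emit:
carry_out:
  deltas: [0,0,0,-0.0265,0.0545,0.0,-1,0,0,0,-0.0265,0.0545,0.0,-1,0,0,0,-0.0265,0.0545,0.02,-1,0,0,0,-0.0265,0.0545,0.02,-1,0,0,0,0,0,0.06,-1,0,0,0,0,0,0,-1,0,0,0,0,0,0,-1,0,0,0,0,0,0,-1]

```text
clock: 3.02
eef_pos: [643.1, 197.3, 205.0]
tool_rot: [3.137, -0.002, 1.573]
force: [-0.3, -0.1, 0.2]
width: 85.1
gripper_force: 0.0
```

Run:
```python
from h import *
st()
im=ctrl.get_image("wrist"); cv2.imwrite("pics/w2.png",im[:,:,::-1]); c=ctrl.calibration("wrist"); np.save("w2.npy",c,allow_pickle=True);st()
def proj(X):
    p=c["R"]@np.array(X,float)+c["t"]; th=np.arctan2(np.hypot(*p[:2]),p[2]); u=p[:2]/np.hypot(*p[:2])*th
    return c["mtx"][:2,:2]@u+c["mtx"][:2,2]
for X in [(647,190,80),(626,104,80),(620,295,62)]: print(np.round(proj(X)))
```

```text
3.02 [643.1 197.3 205. ] [ 1.7976e+02 -1.1000e-01  9.0130e+01] [-0.3 -0.1  0.2] 85.1 0.0 [-0.56  0.72  0.4   1.49 -0.31  1.   -0.08]
3.08 [643.  196.9 204.8] [ 1.7978e+02 -1.0000e-01  9.0100e+01] [-0.2  0.8  0.4] 85.3 0.0 [-0.56  0.72  0.4   1.49 -0.31  1.   -0.08]
[331. 239.]
[305. 339.]
[295.  98.]
```

View pics/w2.png

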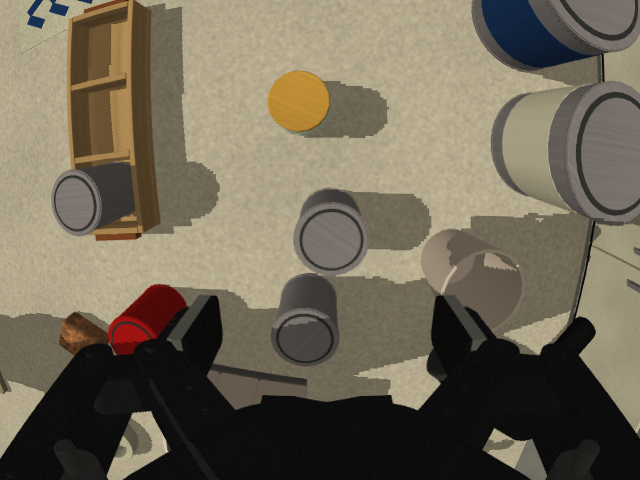

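The wrist view confirms tin 2's top at (331,239), tin 1's at (306,339) and the jar's at (298,101), all within 2 px of prediction. A loose cup is at (475,270), so I'll check its clearance.

Run:
```python
from h import *
c=np.load("w2.npy",allow_pickle=True).item()
print(ray("wrist",[(422,262),(455,260)],0,c),ray("scene",[(388,410),(368,412),(388,395)],0),ray("scene",[(389,393),(368,393)],90),ray("top",[(253,130)],90))
```

```text
[[740.68128695 143.31903332]
 [776.39409229 145.0359063 ]] [[768.39290158 159.34579208]
 [774.79608434 123.53784313]
 [741.05866215 159.17025111]] [[766.57541956 150.56860124]
 [769.33321692 115.59378994]] [[764.07878278 148.62086521]]
```

Emit:
carry_out:
  deltas: [0,0,0,-0.007,0.004,0.03,-1,0,0,0,0,0,0.045,-1,0,0,0,0,0,0.045,-1,0,0,0,0,0,0.03,-1,0,0,0,0,0,0.013,-1,0,0,0,0,0,0,-1,0,0,0,0,0,0,-1]

```text
clock: 3.95
eef_pos: [647.5, 189.0, 41.1]
tool_rot: [3.138, -0.001, 1.571]
force: [0.1, -0.3, 0.8]
width: 85.6
gripper_force: 0.0
```

Emit:
carry_out:
  deltas: [0,0,0,0,0,0,0.6,0,0,0,0,0,0,1,0,0,0,0,0,0,1,0,0,0,0,0,0,1,0,0,0,0,0,0,1,0,0,0,0,0,0,1]

```text
clock: 4.7
eef_pos: [647.0, 188.8, 40.5]
tool_rot: [3.14, -0.001, 1.571]
force: [-0.4, 0.4, 6.7]
width: 55.3
gripper_force: 62.5
```

Emit:
carry_out:
  deltas: [0,0,0,0,0,-0.02,1,0,0,0,0,0,-0.04,1,0,0,0,0,0,-0.05,1,0,0,0,0.0355,-0.0435,0,1,0,0,0,0.0355,-0.0435,0,1,0,0,0,0.0355,-0.0435,0,1,0,0,0,0.0355,-0.0435,0,1,0,0,0,0.0355,-0.0435,0,1,0,0,0,0,0,0,1,0,0,0,0,0,0,1,0,0,0,0,0,0,1]

```text
clock: 6.08
eef_pos: [430.0, 364.8, 149.6]
tool_rot: [3.14, 0.0, 1.568]
force: [-0.3, -0.2, -3.7]
width: 55.0
gripper_force: 64.9
```

Run:
```python
from h import *
st()
im=ctrl.get_image("wrist"); c=ctrl.calibration("wrist"); np.save("w3.npy",c,allow_pickle=True)
cv2.imwrite("pics/w3.png",im[:,:,::-1]);st()
```

```text
6.08 [430.  364.8 149.6] [1.7993e+02 2.0000e-02 8.9870e+01] [-0.3 -0.2 -3.7] 55.0 64.9 [-1.02  0.65  0.41  1.85 -0.37  0.72 -0.4 ]
6.12 [430.  364.7 149.5] [1.7995e+02 2.0000e-02 8.9850e+01] [ 0.  -0.4 -1.8] 54.6 64.9 [-1.02  0.65  0.41  1.85 -0.37  0.72 -0.4 ]
```

View pics/w3.png

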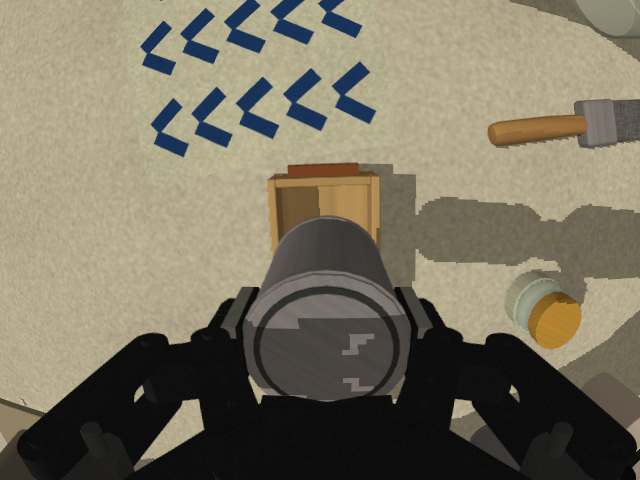

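The held tin's top centre is at about (327,345), and the crate's +y end wall has its outer corners at (268,181) and (379,175).

Run:
```python
from h import *
c=np.load("w3.npy",allow_pickle=True).item()
print(ray("wrist",[(268,180.5),(379,174.5),(323,177.5)],40,c),ray("wrist",[(327,345)],189,c))
```

```text
[[390.26453693 403.39464982]
 [466.0507876  407.24848768]
 [427.90413595 405.01308758]] [[430.10350457 368.35685723]]
```

Emit:
carry_out:
  deltas: [0,0,0,0,0,0.03,1,0,0,0,0,0,0.03,1,0,0,0,0,0,0.02,1,0,0,0,0,0,0.01,1,0,0,0,0,0,0.005,1,0,0,0,0,0,0.003,1,0,0,0,0,0,0,1,0,0,0,0,0,0,1]

```text
clock: 7.12
eef_pos: [428.8, 366.4, 51.6]
tool_rot: [3.141, -0.001, 1.571]
force: [-0.6, -0.1, -3.6]
width: 54.4
gripper_force: 64.8
```

Emit:
carry_out:
  deltas: [0,0,0,0,0,0.0015,1,0,0,0,0,0,0.0015,1,0,0,0,0,0,0,1]

```text
clock: 7.5
eef_pos: [428.6, 366.2, 48.4]
tool_rot: [3.142, -0.0, 1.571]
force: [-0.3, -0.1, 1.4]
width: 54.8
gripper_force: 65.0
```

Emit:
carry_out:
  deltas: [0,0,0,0,0,0,-1,0,0,0,0,0,0,-1,0,0,0,0,0,0,-1,0,0,0,0,0,0,-1,0,0,0,0,0,-0.03,-1,0,0,0,0,0,-0.06,-1]

```text
clock: 8.25
eef_pos: [427.1, 365.1, 137.1]
tool_rot: [-3.138, 0.004, 1.571]
force: [-0.2, 0.8, -0.0]
width: 85.4
gripper_force: 0.0
```

Emit:
carry_out:
  deltas: [0,0,0,-0.0437,0.0329,-0.01,-1,0,0,0,-0.0437,0.0329,0,-1,0,0,0,-0.0437,0.0329,0,-1,0,0,0,-0.0437,0.0329,0,-1,0,0,0,-0.0437,0.0329,0,-1,0,0,0,-0.0437,0.0329,0,-1,0,0,0,0,0,0,-1,0,0,0,0,0,0,-1,0,0,0,0,0,0,-1]

```text
clock: 9.38
eef_pos: [625.1, 106.0, 147.9]
tool_rot: [-3.14, -0.001, 1.574]
force: [-0.3, 0.7, -0.5]
width: 85.2
gripper_force: 0.0
```

Run:
```python
from h import *
st()
s=ctrl.get_image("scene"); cv2.imwrite("pics/s2.png",cv2.resize(s[200:380,240:540,::-1],None,fx=2.6,fy=2.6,interpolation=cv2.INTER_CUBIC))
st()
```

```text
9.38 [625.1 106.  147.9] [-1.7993e+02 -7.0000e-02  9.0170e+01] [-0.3  0.7 -0.5] 85.2 0.0 [-0.43  0.73  0.37  1.65 -0.34  0.83  0.09]
9.43 [625.2 106.  148. ] [-1.7995e+02 -5.0000e-02  9.0170e+01] [-0.3  0.5  1.3] 85.8 0.0 [-0.43  0.73  0.37  1.65 -0.34  0.83  0.09]
```

View pics/s2.png

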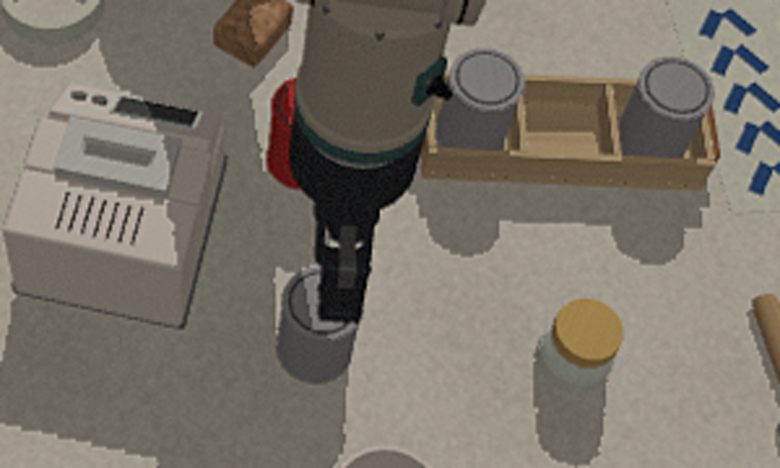

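The first tin stands in cell 2 (crop (675,85)), with tin_c, the jar and the red can undisturbed. Next is the second tin.

Emit:
carry_out:
  deltas: [0,0,0,-0.002,0.001,0.04,-1,0,0,0,0,0,0.04,-1,0,0,0,0,0,0.02,-1,0,0,0,0,0,0.006,-1,0,0,0,0,0,0,-1,0,0,0,0,0,0,1,0,0,0,0,0,0,1,0,0,0,0,0,0,1,0,0,0,0,0,0,1,0,0,0,0,0,0,1,0,0,0,0,0,0,1]

```text
clock: 10.8
eef_pos: [627.3, 102.1, 43.6]
tool_rot: [3.141, -0.001, 1.571]
force: [-2.6, 0.1, 6.6]
width: 54.7
gripper_force: 63.5
```

Emit:
carry_out:
  deltas: [0,0,0,0,0,-0.02,1,0,0,0,0,0,-0.04,1,0,0,0,0,0,-0.05,1,0,0,0,0.0383,-0.0392,0,1,0,0,0,0.0383,-0.0392,0,1,0,0,0,0.0383,-0.0392,0,1,0,0,0,0.0383,-0.0392,0,1,0,0,0,0.0383,-0.0392,0,1,0,0,0,0,0,0,1,0,0,0,0,0,0,1,0,0,0,0,0,0,1,0,0,0,0,0,0,1]

```text
clock: 12.3
eef_pos: [432.0, 292.3, 152.3]
tool_rot: [3.141, 0.0, 1.569]
force: [0.2, 0.1, -3.0]
width: 54.7
gripper_force: 64.6
```

Emit:
carry_out:
  deltas: [0,0,0,0.001,0,0.03,1,0,0,0,0,0,0.03,1,0,0,0,0,0,0.02,1,0,0,0,0,0,0.01,1,0,0,0,0,0,0.005,1,0,0,0,0,0,0.003,1,0,0,0,0,0,0,1,0,0,0,0,0,0,1]

```text
clock: 13.3
eef_pos: [431.3, 294.6, 54.6]
tool_rot: [3.141, -0.001, 1.571]
force: [-0.7, -0.6, -2.6]
width: 55.0
gripper_force: 64.6
```

Emit:
carry_out:
  deltas: [0,0,0,0,0,0.0015,1,0,0,0,0,0,0.0015,1,0,0,0,0,0,0,1]

```text
clock: 13.68
eef_pos: [431.1, 294.5, 51.5]
tool_rot: [3.141, -0.001, 1.571]
force: [-1.2, -0.6, 3.6]
width: 55.0
gripper_force: 64.9
```

Emit:
carry_out:
  deltas: [0,0,0,0,0,0,-1,0,0,0,0,0,0,-1,0,0,0,0,0,0,-1,0,0,0,0,0,0,-1,0,0,0,0,0,-0.03,-1,0,0,0,0,0,-0.055,-1,0,0,0,0,0,-0.055,-1]

```text
clock: 14.55
eef_pos: [430.7, 294.1, 192.4]
tool_rot: [-3.141, 0.001, 1.571]
force: [0.4, 1.3, -0.6]
width: 85.6
gripper_force: 0.0
```

Emit:
carry_out:
  deltas: [0,0,0,-0.0586,0.0175,0,-1,0,0,0,-0.0586,0.0175,0,-1,0,0,0,-0.0586,0.0175,0,-1,0,0,0,-0.0586,0.0175,0,-1,0,0,0,-0.0586,0.0175,0,-1,0,0,0,-0.0586,0.0175,0.02,-1,0,0,0,0,0,0,-1,0,0,0,0,0,0,-1,0,0,0,0,0,0,-1,0,0,0,0,0,0,-1]

```text
clock: 15.8
eef_pos: [535.7, -53.8, 171.9]
tool_rot: [3.141, -0.001, 1.574]
force: [0.1, -0.1, 0.1]
width: 85.5
gripper_force: 0.0
```

Run:
```python
from h import *
st()
im=ctrl.get_image("wrist"); c=ctrl.calibration("wrist"); np.save("w4.npy",c,allow_pickle=True);st()
s=ctrl.get_image("scene"); cv2.imwrite("pics/s3full.png",s[:,:,::-1]); cv2.imwrite("pics/w4full.png",im[:,:,::-1])
o=np.zeros((600,800,3),np.uint8)
o[:400,:]=cv2.resize(im[100:300,130:530,::-1],None,fx=2,fy=2,interpolation=cv2.INTER_CUBIC)
o[400:,:400]=cv2.resize(s[205:285,380:540,::-1],(400,200),interpolation=cv2.INTER_CUBIC)
cv2.imwrite("pics/w4.png",o)
```

```text
15.8 [535.7 -53.8 171.9] [ 1.7998e+02 -4.0000e-02  9.0180e+01] [ 0.1 -0.1  0.1] 85.5 0.0 [-0.22  0.58  0.41  1.9  -0.33  0.73  0.38]
15.85 [535.7 -54.1 171.9] [ 1.7998e+02 -3.0000e-02  9.0160e+01] [0.  0.7 0.3] 85.3 0.0 [-0.22  0.58  0.41  1.9  -0.33  0.73  0.38]
```

View pics/w4.png

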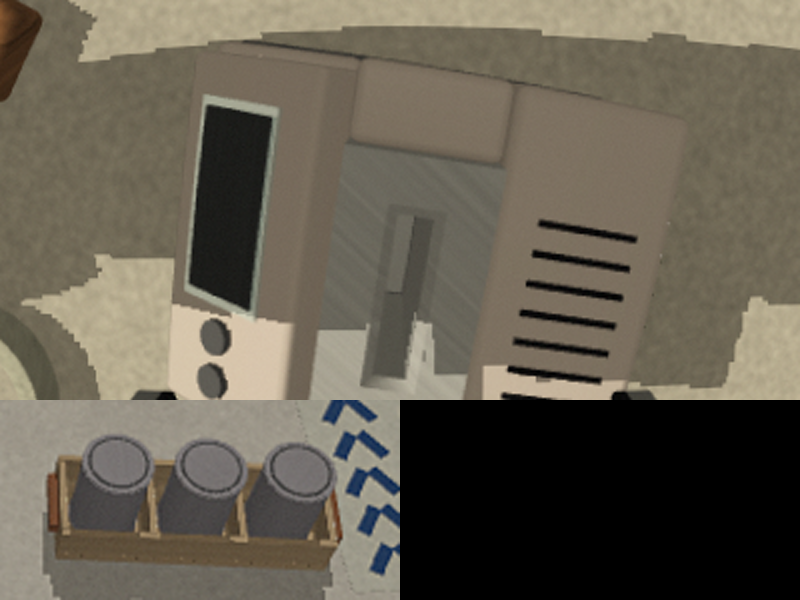

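Both tins stand in the crate with tin_c (bottom crop). The slot's chamfered mouth has crop corners at about (388,205), (447,213) and (362,387). I'll refine this in a rectified frame.

```bash
cat > rect.py <<'E'
from h import *
q=lambda *p:[((a+.5)/2-.5+130,(b+.5)/2-.5+100) for a,b in p]
c=np.load("w4.npy",allow_pickle=True).item()
def proj(X):
    p=X@c["R"].T+c["t"]; r=np.hypot(p[:,0],p[:,1]); th=np.arctan2(r,p[:,2])
    u=p[:,:2]/r[:,None]*th[:,None]; return u*c["mtx"][0,0]+c["mtx"][:2,2]
E
python3 - <<'E'
from rect import *
P=ray("wrist",q((388,205),(447,213),(362,387),(340,143),(505,166),(308,399),(465,399),(370,328),(350,400)),118,c);print(np.round(P,1).tolist())
a=np.degrees(np.arctan2(P[0]-P[2],[1,1])) if 0 else None
v=P[4]-P[3];yaw=np.arctan2(v[1],v[0]);v2=P[3]-P[5];v3=P[1]-P[0];v4=P[0]-P[2]
print(np.degrees([yaw,np.arctan2(-v2[0],v2[1]),np.arctan2(v3[1],v3[0]),np.arctan2(-v4[0],v4[1])]),np.hypot(*v),np.hypot(*v3),np.hypot(*v4))
im=cv2.imread("pics/w4full.png",0)
yw=np.radians(-2.5) if 0 else np.arctan2(-v2[0],v2[1])
ex=np.array([np.cos(yw),np.sin(yw)]);ey=np.array([-ex[1],ex[0]]);o=np.array([536.,-47])
def row(us,vs):
    X=np.array([np.r_[o+u*ex+w*ey,118.] for u in us for w in vs]);p=proj(X).astype(np.float32)
    return cv2.remap(im,p[:,0].reshape(len(us),-1),p[:,1].reshape(len(us),-1),cv2.INTER_LINEAR)
us=np.arange(-28,29,1);vs=np.arange(-50,51,1.)
m=row(us,vs)
print("x profiles",us[0],us[-1])
for w in (-15,-5,0,10,20): print(w,m[:,int(w+50)].tolist())
print("y profiles")
for u in (-18,-3,0,3,18): print(u,m[u+28].tolist())
E
```

```text
[[534.2, -21.0], [550.0, -23.1], [526.7, -73.9], [521.5, -4.3], [565.4, -10.2], [510.9, -77.9], [556.6, -77.7], [529.2, -55.8], [523.2, -78.0]]
[-7.6160167  -8.18054627 -7.59569187 -8.03249963] 44.25593182476012 15.979965593694693 53.412179776288696
x profiles -28 28
-15 [167, 129, 104, 101, 100, 100, 99, 99, 132, 166, 165, 165, 165, 164, 163, 164, 165, 165, 164, 164, 163, 164, 133, 94, 91, 86, 81, 80, 82, 79, 80, 78, 81, 77, 121, 159, 177, 177, 155, 143, 166, 169, 107, 100, 100, 100, 100, 100, 101, 101, 102, 104, 105, 109, 112, 113, 113]
-5 [110, 106, 100, 100, 101, 100, 99, 99, 100, 101, 102, 101, 98, 99, 100, 101, 102, 105, 106, 105, 103, 102, 97, 91, 90, 87, 81, 80, 80, 80, 80, 76, 75, 75, 97, 98, 102, 99, 98, 98, 96, 99, 102, 102, 103, 101, 101, 102, 101, 101, 99, 99, 104, 108, 111, 114, 113]
0 [110, 106, 101, 101, 102, 98, 99, 99, 100, 102, 102, 106, 106, 104, 102, 101, 101, 101, 103, 102, 103, 104, 97, 90, 90, 85, 81, 81, 82, 79, 79, 75, 76, 74, 75, 86, 95, 93, 96, 101, 103, 101, 100, 98, 99, 101, 100, 98, 100, 100, 101, 104, 104, 109, 111, 113, 114]
10 [111, 106, 101, 101, 10
[... 2221 characters left out ...]
, 74, 74, 75, 75, 75, 75, 76, 75, 74, 76, 74, 75, 76, 75, 74, 75, 73, 74, 91, 91, 97, 104, 102, 101, 102, 102, 101, 100, 102, 104, 101, 99, 103, 106, 90, 86, 100, 108, 113, 113, 113, 112, 113, 113, 114]
18 [180, 181, 180, 180, 180, 181, 181, 180, 173, 163, 162, 164, 162, 162, 162, 163, 164, 162, 163, 164, 162, 160, 163, 164, 168, 171, 169, 165, 162, 155, 103, 102, 103, 100, 98, 100, 99, 100, 103, 104, 97, 98, 101, 102, 101, 101, 102, 99, 99, 100, 100, 99, 99, 101, 105, 101, 101, 102, 104, 103, 105, 102, 101, 101, 101, 101, 101, 103, 103, 101, 102, 102, 101, 103, 102, 102, 101, 100, 103, 107, 104, 103, 100, 99, 100, 103, 105, 104, 106, 107, 89, 89, 103, 110, 113, 113, 114, 113, 114, 114, 115]
```

Emit:
carry_out:
  deltas: [0,0,8.1,0,0,-0.02,-0.5,0,0,0,-0.0502,-0.0106,-0.013,0,0,0,0,-0.0502,-0.0106,0,0.2,0,0,0,-0.0502,-0.0106,0,0.2,0,0,0,-0.0502,-0.0106,0,0.2,0,0,0,-0.0502,-0.0106,0,0.2,0,0,0,0,0,0,0.2,0,0,0,0,0,0,0.2,0,0,0,0,0,0,0.2,0,0,0,0,0,0,0.2]

```text
clock: 17.15
eef_pos: [448.5, -295.3, 204.6]
tool_rot: [-3.142, -0.0, 1.432]
force: [-0.4, -0.3, -0.2]
width: 34.4
gripper_force: 0.0
```

Run:
```python
from h import *
st()
im=ctrl.get_image("wrist"); c=ctrl.calibration("wrist"); np.save("w5.npy",c,allow_pickle=True);st()
cv2.imwrite("pics/w5full.png",im[:,:,::-1])
cv2.imwrite("pics/w5.png",cv2.resize(im[120:420,130:530,::-1],None,fx=2,fy=2,interpolation=cv2.INTER_CUBIC))
```

```text
17.15 [ 448.5 -295.3  204.6] [-1.800e+02 -3.000e-02  8.206e+01] [-0.4 -0.3 -0.2] 34.4 0.0 [ 0.22  0.54  0.46  1.87 -0.32  0.8   0.71]
17.2 [ 448.4 -295.5  204.7] [-1.800e+02 -2.000e-02  8.203e+01] [-0.2 -0.2  0.5] 34.2 0.0 [ 0.23  0.54  0.46  1.87 -0.32  0.8   0.71]
```

View pics/w5.png

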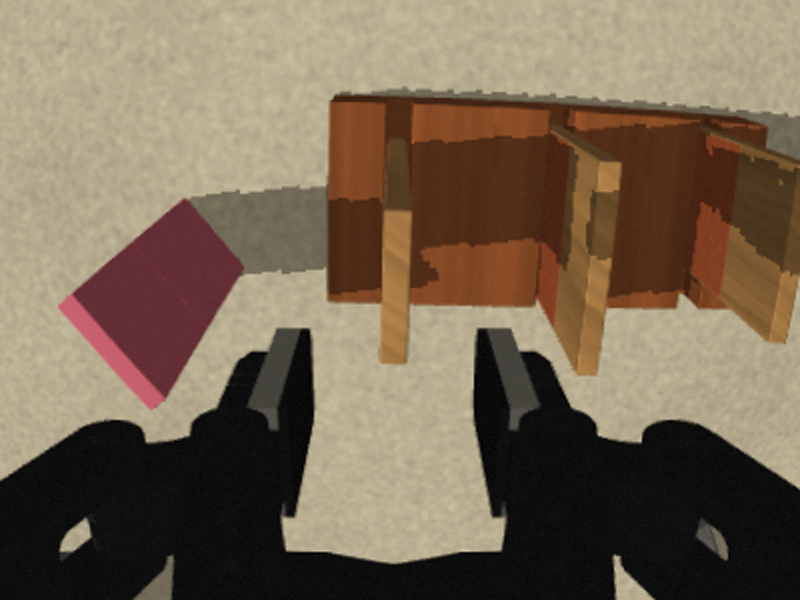

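The wrist view shows the sample's top edge between crop (397,209) and (393,363), centred between the pads. Its neighbours are at (600,270) and (790,250).

Run:
```python
from h import *
c=np.load("w5.npy",allow_pickle=True).item()
P=ray("wrist",[((a+.5)/2-.5+130,(b+.5)/2-.5+120) for a,b in [(384,209),(411,209),(406,363),(380,363)]],152,c)
print(np.round(P,1).tolist(),P.mean(0));v=P[0]+P[1]-P[2]-P[3];print(np.hypot(*v)/2,np.degrees(np.arctan2(-v[0],v[1])))
```

```text
[[449.0, -274.1], [456.2, -275.1], [448.8, -320.1], [441.3, -319.0]] [ 448.80167182 -297.0688239 ]
45.576109706751346 -9.510210138066348
```

Emit:
carry_out:
  deltas: [0,0,0.8,-0.0017,0.0002,0.02,0.2,0,0,0,0,0,0.03,0.2,0,0,0,0,0,0.025,0.2,0,0,0,0,0,0.014,0.2,0,0,0,0,0,0.005,0.2,0,0,0,0,0,0,0.2,0,0,0,0,0,0,0.2,0,0,0,0,0,0,1,0,0,0,0,0,0,1,0,0,0,0,0,0,1,0,0,0,0,0,0,1,0,0,0,0,0,0,1]

```text
clock: 18.7
eef_pos: [448.3, -298.6, 111.3]
tool_rot: [3.14, 0.0, 1.416]
force: [-0.1, 0.8, 5.7]
width: 7.6
gripper_force: 59.2
```

Emit:
carry_out:
  deltas: [0,0,0,0,0,-0.015,1,0,0,0,0,0,-0.03,1,0,0,0,0,0,-0.045,1,0,0,0,0,0,-0.045,1,0,0,0,0.052,0.0099,0,1,0,0,0,0.052,0.0099,0,1,0,0,0,0.052,0.0099,0,1,0,0,0,0.052,0.0099,0,1,0,0,0,0.052,0.0099,0,1,0,0,-0.9,0,0,0,1,0,0,0,0,0,0,1,0,0,0,0,0,0,1]

```text
clock: 20.2
eef_pos: [536.2, -50.9, 246.0]
tool_rot: [-3.141, 0.001, 1.429]
force: [0.2, -0.6, -0.3]
width: 7.2
gripper_force: 59.2
```

Emit:
carry_out:
  deltas: [0,0,0,0,0,0,1,0,0,0,0,0,0,1]

```text
clock: 20.45
eef_pos: [536.6, -49.8, 245.8]
tool_rot: [-3.142, 0.0, 1.43]
force: [-0.5, 0.1, -0.1]
width: 7.3
gripper_force: 59.2
```

Run:
```python
from h import *
st()
for k in ("wrist","scene","top"):
    im=ctrl.get_image(k); cv2.imwrite(f"pics/h_{k}.png",im[:,:,::-1])
c=ctrl.calibration("wrist"); np.save("w6.npy",c,allow_pickle=True);st()
```

```text
20.45 [536.6 -49.8 245.8] [-179.99    0.     81.93] [-0.5  0.1 -0.1] 7.3 59.2 [-0.29  0.49  0.49  1.82 -0.29  0.9   0.19]
20.6 [536.8 -49.3 245.7] [180.    -0.    81.99] [ 0.9 -0.6 -0.2] 7.4 59.2 [-0.29  0.49  0.49  1.82 -0.29  0.9   0.19]
```

Run:
```python
from h import *
c=np.load("w6.npy",allow_pickle=True).item()
im=cv2.imread("pics/h_wrist.png")
hsv=cv2.cvtColor(im,cv2.COLOR_BGR2HSV)
print("col 326", [(r,*im[r,326].tolist()) for r in range(150,420,6)])
for r in (290,310,330,350): print(r,[int(x) for x in im[r,290:362:2].max(1)], )
```

```text
col 326 [(150, 110, 128, 142), (156, 110, 127, 141), (162, 109, 126, 140), (168, 95, 113, 124), (174, 104, 116, 119), (180, 104, 117, 120), (186, 107, 119, 121), (192, 91, 102, 106), (198, 106, 116, 122), (204, 54, 81, 102), (210, 43, 75, 102), (216, 41, 74, 101), (222, 41, 73, 102), (228, 41, 72, 101), (234, 37, 71, 98), (240, 35, 64, 89), (246, 38, 66, 90), (252, 38, 66, 92), (258, 38, 66, 93), (264, 38, 68, 93), (270, 38, 66, 92), (276, 37, 67, 92), (282, 37, 66, 92), (288, 43, 76, 105), (294, 48, 81, 111), (300, 49, 88, 124), (306, 75, 135, 180), (312, 67, 121, 166), (318, 52, 95, 130), (324, 47, 83, 115), (330, 39, 72, 100), (336, 42, 75, 106), (342, 46, 80, 110), (348, 45, 81, 112), (354, 45, 82, 113), (360, 47, 84, 116), (366, 74, 130, 176), (372, 46, 82, 116), (378, 46, 84, 116), (384, 48, 82, 112), (390, 77, 135, 184), (396, 69, 125, 171), (402, 19, 19, 24), (408, 15, 16, 15), (414, 15, 15, 14)]
290 [174, 132, 163, 201, 198, 104, 77, 76, 76, 78, 75, 75, 89, 109, 106, 107, 107, 109, 111, 113, 112, 109, 110, 111, 109, 72, 75, 76, 76, 74, 75, 84, 138, 225, 220, 218]
310 [17, 17, 17, 32, 75, 74, 76, 76, 77, 75, 76, 17, 161, 179, 175, 176, 177, 178, 181, 181, 179, 180, 111, 109, 105, 24, 55, 76, 75, 75, 76, 75, 74, 57, 16, 16]
330 [15, 15, 18, 13, 16, 16, 17, 16, 15, 89, 55, 19, 69, 103, 102, 101, 102, 100, 100, 100, 101, 106, 108, 112, 113, 20, 29, 83, 17, 16, 13, 17, 13, 17, 17, 16]
350 [15, 17, 16, 15, 15, 15, 15, 17, 16, 14, 13, 17, 57, 111, 112, 113, 113, 114, 114, 113, 111, 114, 112, 110, 98, 20, 16, 14, 15, 12, 15, 15, 10, 13, 16, 15]
```

Run:
```python
from h import *
c=np.load("w6.npy",allow_pickle=True).item()
im=cv2.imread("pics/h_wrist.png")
print([(r,int(im[r,322:334].mean())) for r in list(range(196,208))+list(range(280,294))])
for r in (206,215,240,285): print(r,im[r,300:352,2].tolist())
```

```text
[(196, 100), (197, 99), (198, 99), (199, 99), (200, 98), (201, 99), (202, 98), (203, 92), (204, 76), (205, 70), (206, 71), (207, 71), (280, 65), (281, 65), (282, 65), (283, 65), (284, 65), (285, 65), (286, 64), (287, 68), (288, 74), (289, 78), (290, 78), (291, 79), (292, 78), (293, 78)]
206 [123, 122, 121, 119, 114, 116, 117, 118, 121, 120, 122, 116, 119, 120, 121, 121, 117, 112, 103, 104, 98, 97, 98, 98, 96, 101, 100, 100, 102, 100, 100, 99, 96, 90, 91, 101, 106, 108, 108, 118, 122, 121, 122, 119, 121, 118, 119, 119, 120, 119, 120, 119]
215 [122, 121, 120, 118, 117, 119, 117, 117, 118, 117, 118, 116, 119, 121, 122, 121, 118, 110, 103, 100, 97, 97, 100, 99, 101, 103, 100, 103, 101, 99, 101, 102, 100, 94, 92, 102, 107, 106, 107, 111, 118, 120, 122, 121, 121, 120, 118, 119, 120, 119, 121, 120]
240 [186, 187, 188, 189, 188, 187, 187, 188, 189, 188, 187, 186, 188, 187, 187, 187, 181, 151, 89, 85, 89, 88, 89, 91, 90, 90, 89, 91, 91, 92, 92, 92, 96, 97, 96, 113, 182, 203, 196, 188, 186, 185, 186, 187, 187, 188, 185, 186, 188, 189, 192, 189]
285 [147, 95, 80, 76, 78, 75, 77, 75, 77, 76, 76, 77, 77, 67, 77, 86, 89, 90, 91, 90, 91, 94, 92, 93, 94, 94, 95, 92, 91, 91, 91, 92, 92, 90, 90, 92, 92, 92, 90, 69, 73, 75, 78, 75, 79, 76, 76, 76, 77, 76, 77, 80]
```

Run:
```python
from h import *
c=np.load("w6.npy",allow_pickle=True).item()
print(ray("wrist",[(317.8,203.7),(332.5,203.7),(325.5,203.7)],146.4,c),ray("wrist",[(314.3,287.3),(338.5,287.3)],286.4,c))
```

```text
[[534.61538115 -24.71325188]
 [544.20924695 -26.06832018]
 [539.64057755 -25.42610401]] [[536.71161589 -24.60729952]
 [543.80211582 -25.60752071]]
```

Emit:
carry_out:
  deltas: [0,0,0,0.0002,0.0009,0.01,1,0,0,0,0,0,0.01,1,0,0,0,0,0,0.006,1,0,0,0,0,0,0.003,1,0,0,0,0,0,0.003,1,0,0,0,0,0,0.002,1,0,0,0,0,0,0,1]

```text
clock: 21.48
eef_pos: [537.8, -49.0, 211.7]
tool_rot: [-3.142, -0.0, 1.431]
force: [0.5, 0.4, -0.3]
width: 7.6
gripper_force: 59.2
```

Emit:
carry_out:
  deltas: [0,0,0,0,0,0.004,1,0,0,0,0,0,0.006,1,0,0,0,0,0,0.006,1,0,0,0,0,0,0,1,0,0,0,0,0,0,1]

```text
clock: 22.1
eef_pos: [537.8, -49.0, 195.7]
tool_rot: [-3.142, 0.0, 1.431]
force: [0.6, 0.3, 0.1]
width: 7.0
gripper_force: 59.1
```

Nothing is resisting, so the board is in the slot. Next I'll go down to just above the sprung foot.

Emit:
carry_out:
  deltas: [0,0,0,0,0,0.008,1,0,0,0,0,0,0.008,1,0,0,0,0,0,0.008,1,0,0,0,0,0,0.008,1,0,0,0,0,0,0.008,1,0,0,0,0,0,0.006,1,0,0,0,0,0,0.003,1,0,0,0,0,0,0,1,0,0,0,0,0,0,1]

```text
clock: 23.22
eef_pos: [538.0, -49.0, 146.9]
tool_rot: [3.141, -0.0, 1.431]
force: [-0.3, -1.0, 0.0]
width: 7.2
gripper_force: 59.1
```

Emit:
carry_out:
  deltas: [0,0,0,0,0,0.003,1,0,0,0,0,0,0.003,1,0,0,0,0,0,0.002,1,0,0,0,0,0,0.002,1,0,0,0,0,0,0,1,0,0,0,0,0,0,1]

```text
clock: 23.98
eef_pos: [538.1, -49.0, 136.9]
tool_rot: [3.141, -0.0, 1.431]
force: [0.2, 0.1, 4.1]
width: 7.7
gripper_force: 59.9
```

Emit:
carry_out:
  deltas: [0,0,0,0,0,0.001,1,0,0,0,0,0,0.001,1,0,0,0,0,0,0,1,0,0,0,0,0,0,1]

```text
clock: 24.48
eef_pos: [538.1, -49.0, 134.8]
tool_rot: [3.141, 0.0, 1.431]
force: [0.2, -0.3, 5.3]
width: 7.3
gripper_force: 60.0
```

Force is rising along the spring curve and is near the stop. I'll press slightly further until the stop shows.

Emit:
carry_out:
  deltas: [0,0,0,0,0,0.001,1,0,0,0,0,0,0.001,1,0,0,0,0,0,0,1,0,0,0,0,0,0,1]

```text
clock: 24.98
eef_pos: [538.4, -49.2, 134.1]
tool_rot: [3.14, -0.001, 1.431]
force: [-1.9, -0.2, 16.5]
width: 7.5
gripper_force: 61.8
```

The force jumped to 16.5 N with little travel, so the foot is against its stop. I'll let it settle one beat and hand in.

Emit:
carry_out:
  deltas: [0,0,0,0,0,0,1,0,0,0,0,0,0,1,0,0,0,0,0,0,1]

```text
clock: 25.35
eef_pos: [538.4, -49.2, 134.2]
tool_rot: [3.14, -0.001, 1.431]
force: [-1.4, 1.2, 16.2]
width: 7.3
gripper_force: 61.8
```

Run:
```python
from h import *
st(); print(ctrl.finish_job())
```

```text
25.35 [538.4 -49.2 134.2] [ 1.799e+02 -4.000e-02  8.201e+01] [-1.4  1.2 16.2] 7.3 61.8 [-0.22  0.64  0.4   1.93 -0.39  0.65  0.28]
the job is handed in; nothing more can be done
None
```

I handed the job in at 25.4 s with both loose tins standing in the crate's free cells and the sample board still gripped and pressed onto the reader foot's stop (about 16 N push, 62 N grip); no verdict came back.

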